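Prove an overhauled check valve free

TASK

Three spring-loaded disc check valves lie flat on the bench, and the middle-sized one has just had a new spring. Prove that it opens freely: reach into its mouth with your fingertips, push its disc gently down by 10 mm or more, then let it come back up under your fingers until it is shut, without letting it snap onto its lapped seat, and withdraw. The valve stays where it lies, and the other two valves, the tin and the spanner are left alone.

Things in the scene. Friction and masses are not known exactly. Their poses are not given: they have to be found in the camera images.
- valve_mid: the middle-sized check valve, the one to test: a heavy plain steel ring (3.8 kg, 142 mm outside diameter, four small cams on the rim reaching 6 mm further, 50 mm high) lying flat on the bench with its mouth up. The mouth is a straight round hole 80 mm wide and 14 mm deep; at its bottom lies the disc. Origin: centre of the underside, z up
- disc_mid_centre (a point): middle of the raised boss (27 mm wide, 3 mm high) at the centre of the middle valve's disc, where the fingers press. With the valve shut it is 11 mm below the valve's top face, 39 mm above the bench; it goes down with the disc
- disc_mid (a joint): how far the middle valve's disc is pushed down, m: 0 shut on its seat (held there by the spring), 0.014 at its stop. It takes 4 N to start it and 8 N at the stop. Let go, it flies back in under 0.1 s; the disc may rise at up to 0.12 m/s, faster is snapping. A push of over 30 N is not gentle
- valve_small: the smallest check valve, same make: 107 mm outside diameter, mouth 50 mm wide, 40 mm high, 1.6 kg; leave it alone. Origin: centre of the underside
- valve_large: the largest check valve, same make: 162 mm outside diameter, mouth 100 mm wide, 60 mm high, 5.8 kg; leave it alone. Origin: centre of the underside
- paste_tin: loose steel tin of grinding paste, 64 mm wide, 55 mm high, standing beyond the valves; leave it alone. Origin: centre of the underside
- spanner: loose steel spanner 190 mm long, lying flat beyond the valves; leave it alone. Origin: on the underside, x along it
Things that resemble listed ones, but are neither listed nor needed, are in the scene too. Leave any orange or yellow look-alike of the valve_mid alone.

How it is judged (in metres and radians):
On the way, in this order (a step that is already met when the one before it is completed fails the run):
1. the fingertips hold the middle valve's disc pushed down by 9.5 mm or more (value of joint disc_mid above 0.0095 m and contact force between the fingers and disc_mid above 1 N), for 0.1 s.
2. the disc is shut on its seat again (value of joint disc_mid below 0.001 m), for 0.2 s.
At the end, for the whole second after the job is handed in: The middle valve's disc has been pushed down at least 9.5 mm with the fingers and is shut again (within 1 mm); the valve lies flat within 10 mm of where it was, and the other valves, the tin and the spanner are within 10 mm of where they were (value of joint disc_mid below 0.001 m and angle between valve_mid's own z axis and vertical below 0.03 rad and height (world z) of valve_mid below 0.004 m and distance of each of valve_mid, valve_small, valve_large, paste_tin, spanner from where it was at the start of the episode below 0.01 m and linear speed of valve_mid below 0.01 m/s); the robot touches nothing.
It fails at once if the disc snapped back onto its seat (rose faster than 0.12 m/s) (velocity of joint disc_mid below -0.12 m/s).
It fails at once if the middle valve was pushed harder than 30 N (contact force between any of the fingers, the arm and valve_mid above 30 N).
It fails at once if the middle valve was lifted, tipped or shoved along the bench (height (world z) of valve_mid above 0.006 m or angle between valve_mid's own z axis and vertical above 0.06 rad or distance of valve_mid from where it was at the start of the episode above 0.01 m).
It fails at once if another valve was touched (contact force between any of the fingers, the arm and valve_small above 1 N or contact force between any of the fingers, the arm and valve_large above 1 N).
It fails at once if the tin or the spanner was disturbed (distance of any of paste_tin, spanner from where it was at the start of the episode above 0.01 m or contact force between the fingers and paste_tin above 1 N or contact force between the fingers and spanner above 1 N).
It also fails if it takes over 32 s, if anything falls off the work surface, if the arm or the gripper's body presses on something with over 40 N, if the wrist force passes 120 N, or if a joint passes its speed limit or range.

ROBOT

A 6-joint arm with a two-finger parallel gripper is mounted at the origin on the work surface. World frame = base frame: x ahead of the robot, y to its left, z up, the work surface at z = 0. Lengths are in mm, angles in rad, forces in N, time in s.
With the tool pointing down it reaches from about 275 to 1000 mm from the base axis. Payload 8.4 kg.
Tool frame: the origin (TCP) lies midway between the tips of the shut fingers; the grasp point (between the pads) lies 19 mm behind it; z points along the fingers, y is the line along which they close (so a half turn about z gives the same grasp; the last joint's range is limited). The gripper opens to 85 mm and grips with 20 to 120 N. Pads are 22 mm wide; open, the fingers measure 114 mm over their backs; the gripper's body (76 mm by 85 mm) begins 54 mm behind the grasp point. The pads swing forward as they close: fully open they stand 13 mm farther back than shut.
Start: joints at [1.292, 0.353, 1.633, -0, 1.155, -0.002], TCP at [170.798, 601.212, 231.281] pointing down, gripper open.
Joint ranges: [-2.63, 2.63], [-0.92, 2.1], [0.06, 2.66], [-1.3, 4.44], [0, 2.69], [-3.02, 3.02]. Speed limits (rad/s): [2.22, 2.22, 2.79, 3.14, 3.14, 3.14].

INTERFACE

Orientations are given as [roll, pitch, yaw] about the fixed x, y, z axes, in that order (R = Rz(yaw) Ry(pitch) Rx(roll)).
In Python, from rig import monitor, imaging, r gives the robot as it stands.
- The arm moves only by the tool drive_tool, never from a script. Its argument "plan" is a list of rows, each an object of numbers: "x", "y", "z": the shift along the tool's x, y, z in units of 50 mm (1.0 is 50 mm); "ax", "ay", "az": the turn, a rotation vector about the tool's x, y, z in units of 6 degrees (1.0 is 6 degrees); "hand": the finger opening in mm, from 0 to 85.4. In form: [{"x": .., "y": .., "z": .., "ax": .., "ay": .., "az": .., "hand": ..}, ...]. A call has 1 to 8 rows; each row is the pose to reach, as a shift and turn from the pose commanded when the call began, along the tool's axes at that moment; what a row does not reach only later rows make up. A row lasts 1/10 s, in which the tool goes at most 50 mm and 8.59 degrees, less where a joint would pass 70% of its speed; a pose out of reach is approached as far as the arm can. A call with a gripper value outside its range is refused whole. The fingers move at their own pace and stop on an object; "grip_force" is the grip in N (left out, the last holds). Time passes only in rows, so rows that repeat a pose let the fingers close. It gives the time, the measured TCP pose, the force, the opening and the grip force at its end, in the units of the state.
- monitor.sense(): the state, without advancing time (a new reading comes with each control period).
- imaging.grab_frame(name): name is "scene" or "top"; returns the picture (420x560x3 uint8, red, green, blue); there is no depth.
- imaging.camera_info(name): a dict with "mtx" (3x3 intrinsics, pixels), "R" (3x3) and "t" (3): a world point X has camera coordinates R X + t. Camera axes: x right, y down, z forward; pixel columns grow to the right and rows downward; lengths in mm; the calibration is good to about 2 mm. A picture is of the moment at which its call begins. camera_info takes no time and is no camera call.
- r.sign_off(): hands the job in; it is judged then, once.
The state is a dict: "clock": time; "qpos": joint angles; "qvel": joint speeds; "joint_efforts": joint torques, N m; "eef_pos": TCP position; "tcp_rot": TCP orientation; "contact_force": force on the tool from outside, world axes, zero at the start; "wrist_torque": the same for the moment, N m; "opening": opening from 0.0 (shut) to 1.0 (fully open); "grasp_force": force on a finger pad.
Only numpy, scipy, OpenCV 4.12 (cv2) and the standard library are available. Lean on these libraries where they do the work, as an engineer would, in place of code of your own. Each camera call takes 0.05 s, during which the arm holds its last target. There are 200 camera calls.

## Working session

There is one attempt and no reset: what is moved stays moved. The work goes in short steps, Python scripts to look and compute and a tool call to move; the robot and the scene stay as the last step left them, time stands still between calls to the robot, and variables do not carry over. Pictures are saved under pics/ and viewed, at most 10 in all, crops included, and the job is handed in when it is done.

Besides the shell and the picture viewer there is one more tool, called after ">>>" as a command line: name --argument value ..., lists and objects as JSON in quotes. drive_tool: Moves the arm, as the interface text tells. Its arguments: {"type":"object","properties":{"plan":{"type":"array","items":{"type":"object","properties":{"x":{"type":"number"},"y":{"type":"number"},"z":{"type":"number"},"ax":{"type":"number"},"ay":{"type":"number"},"az":{"type":"number"},"hand":{"type":"number"}}}},"grip_force":{"type":"number"}},"required":["plan"]}

```bash
mkdir -p pics; python3 - <<'E'
from rig import monitor, imaging, r
import cv2
for n in("scene","top"):
    cv2.imwrite(f"pics/{n}0.png",imaging.grab_frame(n)[:,:,::-1])
    c=imaging.camera_info(n);print(n,c)
s=monitor.sense();print({k:s[k] for k in("clock","eef_pos","tcp_rot","contact_force","opening")})
E
```

```text
scene {'mtx': array([[452.22857322,   0.        , 282.38368841],
       [  0.        , 452.22857322, 210.76977812],
       [  0.        ,   0.        ,   1.        ]]), 'R': array([[ 0.5140098 ,  0.85763316,  0.01610266],
       [ 0.68449228, -0.39878191, -0.61028134],
       [-0.51697606,  0.32471274, -0.79202108]]), 't': array([-269.55277031, -300.14174872, 1400.42936321])}
top {'mtx': array([[425.95201459,   0.        , 285.54409822],
       [  0.        , 425.95201459, 208.67537276],
       [  0.        ,   0.        ,   1.        ]]), 'R': array([[ 0.01852187, -0.99981399, -0.00537813],
       [-0.98566841, -0.01735721, -0.16779901],
       [ 0.16767445,  0.00840901, -0.98580656]]), 't': array([   1.18135721,  527.08564232, 1014.99378688])}
{'clock': 0.1, 'eef_pos': array([170.68907325, 600.82133701, 230.64106032]), 'tcp_rot': array([-3.14038043e+00,  1.02153276e-05,  2.86483595e+00]), 'contact_force': array([-0.24242124,  0.47853745,  0.78982393]), 'opening': 0.9989691832847348}
```

View pics/top0.png

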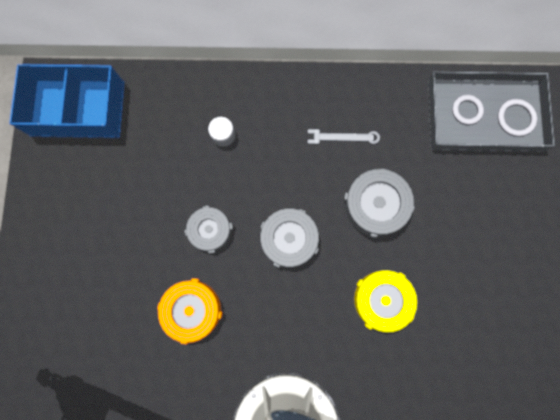

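View pics/scene0.png

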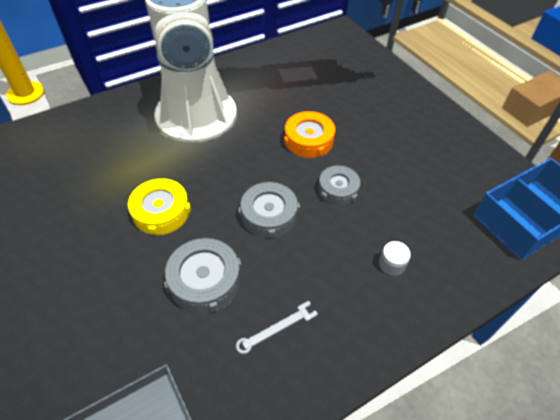

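The top view has five candidates: a small grey valve at (209,229), a grey one at (290,238), a large grey one at (380,202), and orange (189,311) and yellow (386,300) look-alikes. The plain grey middle-sized one at (290,238) in top, (269,208) in scene, fits the description. I'll measure it and confirm with a crop.

```bash
cat > h.py <<'E'
import numpy as np,cv2
from rig import imaging
def ray(n,u,v,z):
    c=imaging.camera_info(n);R,t=np.array(c["R"]),np.array(c["t"])
    o=-R.T@t;d=R.T@np.linalg.solve(c["mtx"],[u,v,1.]);return o+d*(z-o[2])/d[2]
E
python3 - <<'E'
from h import *
out=[]
for n,u,v,h in(("top",290,238,40),("scene",269,208,40)):
    im=cv2.imread(f"pics/{n}0.png");c=im[v-h:v+h,u-h:u+h]
    g=cv2.cvtColor(c,cv2.COLOR_BGR2GRAY)
    big=cv2.resize(c,None,fx=5,fy=5,interpolation=cv2.INTER_CUBIC);out.append(big)
    gb=cv2.resize(g,None,fx=5,fy=5,interpolation=cv2.INTER_CUBIC)
    print(n,g[h,::3])
    for nm,thr in(("outer",75),("disc",165)):
        m=(gb>thr).astype(np.uint8)
        cs,hi=cv2.findContours(m,cv2.RETR_CCOMP,cv2.CHAIN_APPROX_NONE)
        for k,q in enumerate(cs):
            if cv2.contourArea(q)<400: continue
            (x,y),ax,_=cv2.fitEllipse(q);x=(x+.5)/5-.5+u-h;y=(y+.5)/5-.5+v-h
            z=50 if nm=="outer" else 39
            print(nm,"hole" if hi[0][k][3]>=0 else "out",round(x,1),round(y,1),np.array(ax)/5,ray(n,x,y,z).round(1))
cv2.imwrite("pics/crop.png",np.hstack(out)[:600])
for nm,u,v,z in(("small",209,229,40),("large",380,202,60),("yel",386,300,50),("or",189,311,50),("tin",221,130,55)):print(nm,ray("top",u,v,z).round())
E
```

```text
top [ 74  75  74  83 184 181 181 185 191 227 226 218 188 187 188 215 226 227
 216 186 182 182 184  73  77  71  73]
outer out 252.6 269.8 [4.76873322 8.44168777] [374.7  87.5  50. ]
outer out 256.0 250.5 [4.92104836 9.53460312] [421.6  80.7  50. ]
outer out 257.0 217.6 [6.35123367 8.32946854] [502.4  80.6  50. ]
outer out 321.6 215.5 [ 7.6665062  14.73351898] [510.6 -78.5  50. ]
outer out 253.4 210.4 [6.07041397 7.50043869] [520.3  90.2  50. ]
outer out 288.8 236.7 [61.61188965 62.9767334 ] [456.6   1.4  50. ]
disc out 289.0 237.0 [55.97020874 56.16479492] [457.   1.  39.]
disc hole 288.6 236.5 [31.08058777 32.44004211] [458.2   1.9  39. ]
scene [ 71  71  70 102 140 171 170 168 189 234 233 233 164 171 166 225 234 233
 181 171 170 166 171  88  67  70  68]
outer out 269.9 206.3 [51.29696655 61.60673828] [466.   -1.8  50. ]
disc out 268.7 204.2 [41.60452881 54.04153442] [451.    3.1  39. ]
disc hole 268.3 205.3 [29.01473083 33.81930237] [453.5   0.7  39. ]
disc hole 280.9 189.8 [5.02076187 8.22235794] [425.5  54.   39. ]
small [473. 200.  40.]
large [ 545. -221.   60.]
yel [ 309. -233.   50.]
or [275. 236.  50.]
tin [725. 179.  55.]
```

View pics/crop.png

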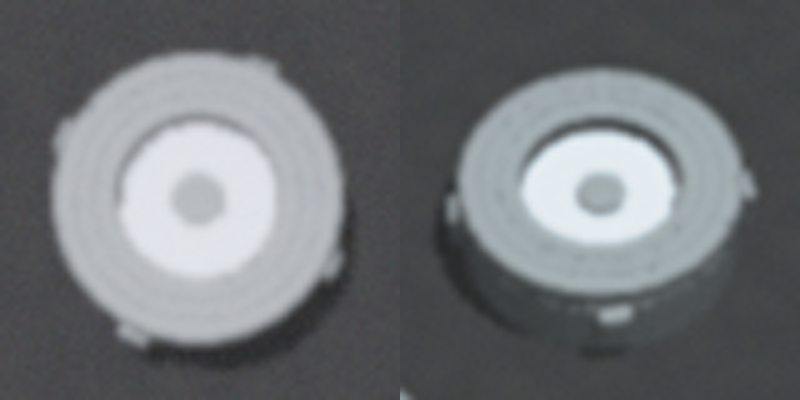

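The crop shows a plain grey ring with four cams, a bright disc and a boss at top (289.2,237.2) and scene (268.6,206.4). It measures about 142 mm across, so this is valve_mid, and its boss is at about (456, 1, 39). I'll move above it with the fingers shut.

>>> drive_tool --plan '[{"x": -0.3,"y": -0.34,"z": 0,"hand": 0},{"x": -0.84,"y": -0.96,"z": 0,"hand": 0},{"x": -1.4,"y": -1.6,"z": 0,"hand": 0},{"x": -1.96,"y": -2.23,"z": 0,"hand": 0},{"x": -2.5,"y": -2.85,"z": 0,"hand": 0},{"x": -3.05,"y": -3.48,"z": 0,"hand": 0},{"x": -3.6,"y": -4.1,"z": 0,"hand": 0},{"x": -4.15,"y": -4.73,"z": 0,"hand": 0}]' --grip_force 20

```text
invalid input
```

>>> drive_tool --plan '[{"x": -0.55,"y": -0.63,"z": 0,"hand": 0},{"x": -1.1,"y": -1.26,"z": 0,"hand": 0},{"x": -1.65,"y": -1.88,"z": 0,"hand": 0},{"x": -2.2,"y": -2.5,"z": 0,"hand": 0},{"x": -2.75,"y": -3.13,"z": 0,"hand": 0},{"x": -3.3,"y": -3.76,"z": 0,"hand": 0},{"x": -3.85,"y": -4.39,"z": 0,"hand": 0},{"x": -4.3,"y": -4.9,"z": 0,"hand": 0}]'

```text
invalid input
```

>>> drive_tool --plan '[{"x": -0.2,"y": -0.24,"z": 0.3,"hand": 0},{"x": -0.32,"y": -0.36,"z": 0.9,"hand": 0},{"x": -0.32,"y": -0.36,"z": 1.5,"hand": 0},{"x": -0.32,"y": -0.36,"z": 2.0,"hand": 0},{"x": -0.32,"y": -0.36,"z": 2.3,"hand": 0},{"x": -0.32,"y": -0.36,"z": 2.3,"hand": 0},{"x": -0.32,"y": -0.36,"z": 2.3,"hand": 0}]'

```text
invalid input
```

>>> drive_tool --plan '[{"x": -0.3,"y": -0.34,"z": 0,"ax": 0,"ay": 0,"az": 0,"hand": 0},{"x": -0.84,"y": -0.96,"z": 0,"ax": 0,"ay": 0,"az": 0,"hand": 0},{"x": -1.4,"y": -1.6,"z": 0,"ax": 0,"ay": 0,"az": 0,"hand": 0},{"x": -1.96,"y": -2.23,"z": 0,"ax": 0,"ay": 0,"az": 0,"hand": 0},{"x": -2.5,"y": -2.85,"z": 0,"ax": 0,"ay": 0,"az": 0,"hand": 0},{"x": -3.05,"y": -3.48,"z": 0,"ax": 0,"ay": 0,"az": 0,"hand": 0},{"x": -3.6,"y": -4.1,"z": 0,"ax": 0,"ay": 0,"az": 0,"hand": 0},{"x": -4.15,"y": -4.73,"z": 0,"ax": 0,"ay": 0,"az": 0,"hand": 0}]' --grip_force 20

```text
clock: 0.9
eef_pos: [306.0, 315.4, 231.2]
tcp_rot: [-3.141, 0.0, 2.865]
contact_force: [0.5, 0.3, 0.8]
opening: 0.002
grasp_force: 0.0
```

>>> drive_tool --plan '[{"x": -0.55,"y": -0.63,"z": 0,"ax": 0,"ay": 0,"az": 0,"hand": 0},{"x": -1.1,"y": -1.26,"z": 0,"ax": 0,"ay": 0,"az": 0,"hand": 0},{"x": -1.65,"y": -1.88,"z": 0,"ax": 0,"ay": 0,"az": 0,"hand": 0},{"x": -2.2,"y": -2.5,"z": 0,"ax": 0,"ay": 0,"az": 0,"hand": 0},{"x": -2.75,"y": -3.13,"z": 0,"ax": 0,"ay": 0,"az": 0,"hand": 0},{"x": -3.3,"y": -3.76,"z": 0,"ax": 0,"ay": 0,"az": 0,"hand": 0},{"x": -3.85,"y": -4.39,"z": 0,"ax": 0,"ay": 0,"az": 0,"hand": 0},{"x": -4.3,"y": -4.9,"z": 0,"ax": 0,"ay": 0,"az": 0,"hand": 0}]'

```text
clock: 1.7
eef_pos: [446.1, 20.5, 231.2]
tcp_rot: [-3.141, 0.0, 2.864]
contact_force: [-0.0, 0.7, 0.4]
opening: -0.002
grasp_force: 0.0
```

>>> drive_tool --plan '[{"x": -0.2,"y": -0.24,"z": 0.3,"ax": 0,"ay": 0,"az": 0,"hand": 0},{"x": -0.32,"y": -0.36,"z": 0.9,"ax": 0,"ay": 0,"az": 0,"hand": 0},{"x": -0.32,"y": -0.36,"z": 1.5,"ax": 0,"ay": 0,"az": 0,"hand": 0},{"x": -0.32,"y": -0.36,"z": 2.0,"ax": 0,"ay": 0,"az": 0,"hand": 0},{"x": -0.32,"y": -0.36,"z": 2.3,"ax": 0,"ay": 0,"az": 0,"hand": 0},{"x": -0.32,"y": -0.36,"z": 2.3,"ax": 0,"ay": 0,"az": 0,"hand": 0},{"x": -0.32,"y": -0.36,"z": 2.3,"ax": 0,"ay": 0,"az": 0,"hand": 0}]'

```text
clock: 2.4
eef_pos: [456.1, 0.9, 116.4]
tcp_rot: [-3.141, -0.001, 2.865]
contact_force: [-0.0, 0.5, 0.3]
opening: -0.002
grasp_force: 0.0
```

```bash
python3 - <<'E'
from h import *
from rig import monitor
o=[]
s=monitor.sense();print(s["clock"],s["eef_pos"],s["tcp_rot"],s["contact_force"])
for n,u,v in(("top",289,237),("scene",269,200)):
    im=imaging.grab_frame(n)[:,:,::-1];h=45
    o.append(cv2.resize(im[v-h:v+h,u-h:u+h],(400,400),interpolation=cv2.INTER_CUBIC))
    c=imaging.camera_info(n);p=c["mtx"]@(c["R"]@s["eef_pos"]+c["t"]);q=p[:2]/p[2];print(n,q,(q-[u-h,v-h])*400/90)
cv2.imwrite("pics/c2.png",np.hstack(o))
E
```

```text
2.4 [456.06610001   0.90081981 116.40633109] [-3.14140117e+00 -6.17438086e-04  2.86479648e+00] [-0.01397115  0.49245784  0.34640529]
top [289.07736154 233.97262651] [200.34382906 186.54500672]
scene [268.69003022 185.74266341] [198.62235651 136.63405959]
```

View pics/c2.png

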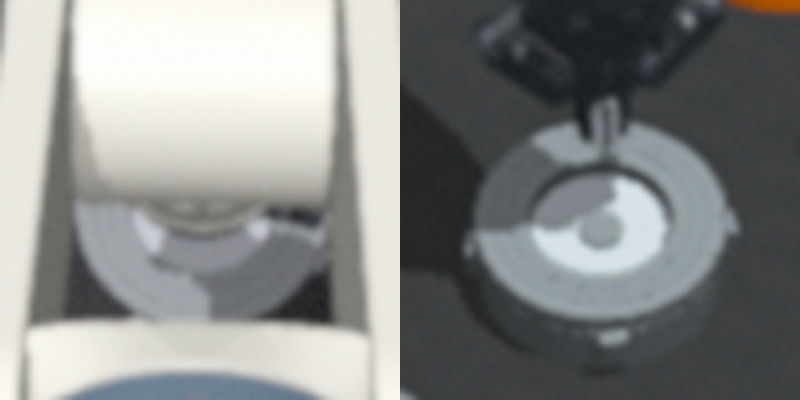

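The left half shows the arm hiding most of the valve. The right half shows the shut fingertips at about (605,150), directly above the mouth, with the boss at (600,230). The TCP is over the boss, so I'll descend to just above the disc.

>>> drive_tool --plan '[{"x": 0,"y": 0,"z": 0.3,"ax": 0,"ay": 0,"az": 0,"hand": 0},{"x": 0,"y": 0,"z": 0.7,"ax": 0,"ay": 0,"az": 0,"hand": 0},{"x": 0,"y": 0,"z": 1.0,"ax": 0,"ay": 0,"az": 0,"hand": 0},{"x": 0,"y": 0,"z": 1.2,"ax": 0,"ay": 0,"az": 0,"hand": 0},{"x": 0,"y": 0,"z": 1.34,"ax": 0,"ay": 0,"az": 0,"hand": 0},{"x": 0,"y": 0,"z": 1.44,"ax": 0,"ay": 0,"az": 0,"hand": 0},{"x": 0,"y": 0,"z": 1.48,"ax": 0,"ay": 0,"az": 0,"hand": 0},{"x": 0,"y": 0,"z": 1.48,"ax": 0,"ay": 0,"az": 0,"hand": 0}]'

```text
clock: 3.3
eef_pos: [456.2, 0.9, 42.4]
tcp_rot: [3.142, 0.0, 2.865]
contact_force: [-0.1, -0.3, 0.8]
opening: -0.002
grasp_force: 0.0
```

>>> drive_tool --plan '[{"x": 0,"y": 0,"z": 0.02,"ax": 0,"ay": 0,"az": 0,"hand": 0},{"x": 0,"y": 0,"z": 0.04,"ax": 0,"ay": 0,"az": 0,"hand": 0},{"x": 0,"y": 0,"z": 0.06,"ax": 0,"ay": 0,"az": 0,"hand": 0},{"x": 0,"y": 0,"z": 0.08,"ax": 0,"ay": 0,"az": 0,"hand": 0},{"x": 0,"y": 0,"z": 0.1,"ax": 0,"ay": 0,"az": 0,"hand": 0},{"x": 0,"y": 0,"z": 0.12,"ax": 0,"ay": 0,"az": 0,"hand": 0},{"x": 0,"y": 0,"z": 0.12,"ax": 0,"ay": 0,"az": 0,"hand": 0}]'

```text
clock: 4.0
eef_pos: [456.3, 0.9, 36.3]
tcp_rot: [3.142, 0.0, 2.865]
contact_force: [-0.5, 0.5, 5.1]
opening: -0.005
grasp_force: 2.3
```

Contact is where expected: 5.1 N at about 2.7 mm down. I'll push on to about 11.7 mm.

>>> drive_tool --plan '[{"x": 0,"y": 0,"z": 0.03,"ax": 0,"ay": 0,"az": 0,"hand": 0},{"x": 0,"y": 0,"z": 0.06,"ax": 0,"ay": 0,"az": 0,"hand": 0},{"x": 0,"y": 0,"z": 0.09,"ax": 0,"ay": 0,"az": 0,"hand": 0},{"x": 0,"y": 0,"z": 0.12,"ax": 0,"ay": 0,"az": 0,"hand": 0},{"x": 0,"y": 0,"z": 0.15,"ax": 0,"ay": 0,"az": 0,"hand": 0},{"x": 0,"y": 0,"z": 0.18,"ax": 0,"ay": 0,"az": 0,"hand": 0},{"x": 0,"y": 0,"z": 0.18,"ax": 0,"ay": 0,"az": 0,"hand": 0},{"x": 0,"y": 0,"z": 0.18,"ax": 0,"ay": 0,"az": 0,"hand": 0}]'

```text
clock: 4.8
eef_pos: [456.3, 0.9, 27.5]
tcp_rot: [3.142, 0.0, 2.865]
contact_force: [-1.8, 0.4, 7.1]
opening: 0.0
grasp_force: 3.6
```

>>> drive_tool --plan '[{"x": 0,"y": 0,"z": 0,"ax": 0,"ay": 0,"az": 0,"hand": 0},{"x": 0,"y": 0,"z": 0,"ax": 0,"ay": 0,"az": 0,"hand": 0}]'

```text
clock: 5.0
eef_pos: [456.3, 0.9, 27.5]
tcp_rot: [3.142, 0.0, 2.865]
contact_force: [-1.2, 0.0, 7.3]
opening: 0.0
grasp_force: 3.6
```

The disc is held at 11.5 mm down with 7.3 N, which matches the spring. I'll let it up at 1 mm per row.

>>> drive_tool --plan '[{"x": 0,"y": 0,"z": -0.02,"ax": 0,"ay": 0,"az": 0,"hand": 0},{"x": 0,"y": 0,"z": -0.04,"ax": 0,"ay": 0,"az": 0,"hand": 0},{"x": 0,"y": 0,"z": -0.06,"ax": 0,"ay": 0,"az": 0,"hand": 0},{"x": 0,"y": 0,"z": -0.08,"ax": 0,"ay": 0,"az": 0,"hand": 0},{"x": 0,"y": 0,"z": -0.1,"ax": 0,"ay": 0,"az": 0,"hand": 0},{"x": 0,"y": 0,"z": -0.12,"ax": 0,"ay": 0,"az": 0,"hand": 0},{"x": 0,"y": 0,"z": -0.14,"ax": 0,"ay": 0,"az": 0,"hand": 0},{"x": 0,"y": 0,"z": -0.16,"ax": 0,"ay": 0,"az": 0,"hand": 0}]'

```text
clock: 5.8
eef_pos: [456.3, 0.9, 35.4]
tcp_rot: [3.142, 0.0, 2.865]
contact_force: [-0.7, 0.0, 4.3]
opening: -0.003
grasp_force: 2.4
```

>>> drive_tool --plan '[{"x": 0,"y": 0,"z": -0.02,"ax": 0,"ay": 0,"az": 0,"hand": 0},{"x": 0,"y": 0,"z": -0.04,"ax": 0,"ay": 0,"az": 0,"hand": 0},{"x": 0,"y": 0,"z": -0.06,"ax": 0,"ay": 0,"az": 0,"hand": 0},{"x": 0,"y": 0,"z": -0.08,"ax": 0,"ay": 0,"az": 0,"hand": 0},{"x": 0,"y": 0,"z": -0.1,"ax": 0,"ay": 0,"az": 0,"hand": 0},{"x": 0,"y": 0,"z": -0.12,"ax": 0,"ay": 0,"az": 0,"hand": 0},{"x": 0,"y": 0,"z": -0.14,"ax": 0,"ay": 0,"az": 0,"hand": 0},{"x": 0,"y": 0,"z": -0.14,"ax": 0,"ay": 0,"az": 0,"hand": 0}]'

```text
clock: 6.6
eef_pos: [456.1, 0.9, 42.3]
tcp_rot: [-3.142, -0.0, 2.865]
contact_force: [-1.0, -0.5, -0.5]
opening: 0.002
grasp_force: 0.0
```

The disc is shut and the force is zero at z = 42. Now I'll withdraw.

>>> drive_tool --plan '[{"x": 0,"y": 0,"z": -0.1,"ax": 0,"ay": 0,"az": 0,"hand": 0},{"x": 0,"y": 0,"z": -0.3,"ax": 0,"ay": 0,"az": 0,"hand": 0},{"x": 0,"y": 0,"z": -0.7,"ax": 0,"ay": 0,"az": 0,"hand": 0},{"x": 0,"y": 0,"z": -1.2,"ax": 0,"ay": 0,"az": 0,"hand": 0},{"x": 0,"y": 0,"z": -1.7,"ax": 0,"ay": 0,"az": 0,"hand": 0},{"x": 0,"y": 0,"z": -2.0,"ax": 0,"ay": 0,"az": 0,"hand": 0},{"x": 0,"y": 0,"z": -2.0,"ax": 0,"ay": 0,"az": 0,"hand": 0},{"x": 0,"y": 0,"z": -2.0,"ax": 0,"ay": 0,"az": 0,"hand": 0}]'

```text
clock: 7.4
eef_pos: [456.1, 0.9, 142.6]
tcp_rot: [3.141, 0.001, 2.865]
contact_force: [0.0, 0.1, -0.9]
opening: 0.003
grasp_force: 0.0
```

```bash
python3 - <<'E'
from h import *
from rig import monitor
s=monitor.sense();print(s["clock"],s["eef_pos"],s["contact_force"])
im=imaging.grab_frame("scene")[:,:,::-1];a=cv2.imread("pics/scene0.png")
f=lambda i:cv2.resize(i[150:260,210:320],(400,400),interpolation=cv2.INTER_CUBIC)
cv2.imwrite("pics/c3.png",np.hstack([f(a),f(im)]))
E
```

```text
7.4 [456.12297508   0.88756639 142.55873979] [ 0.04823142  0.10461421 -0.9225084 ]
```

View pics/c3.png

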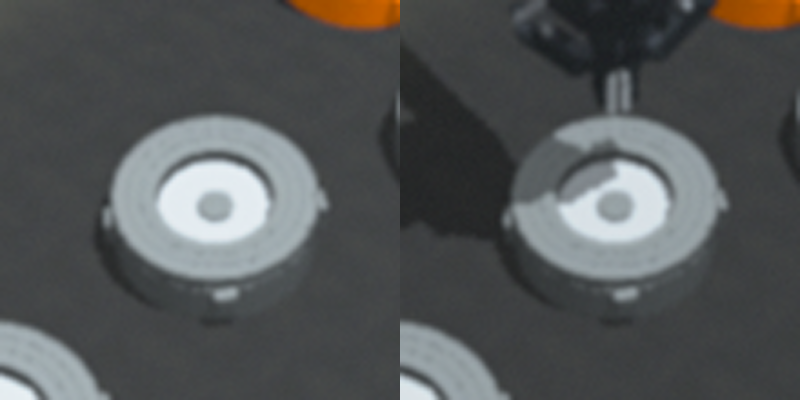

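The valve sits in the same place before and after, with the boss at (215,207) in the left half and (615,207) in the right. The disc is shut and the fingers are clear, so I'll hand in.

```bash
python3 -c "
from rig import r
print(r.sign_off())"
```

```text
the job is handed in; nothing more can be done
None
```

I pushed the middle valve's disc down about 11.5 mm at about 7 N and let it up under the fingers at about 10 mm/s until shut. I then withdrew clear; the valve had not moved in the before/after picture, and the job is handed in (the sign-off gave no verdict).

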